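# Turn the round canvas to the drying blower and open its air

### The job

Push the arms of the drying stand round with a finger until the round canvas is centred in front of the blower's outlet, then push the lever on top of the blower fully over to its stop on the outlet side to let the air out. The paint is wet, so do not touch any canvas; only push, leave the stand where it stands, and leave the bottle, jar and mug alone.

Things in the scene. Friction and masses are not known exactly. Their poses are not given: they have to be found in the camera images.
- stand: Heavy loose drying stand, 2 to 3.5 kg: dark steel foot, a disc 190 mm across and 20 mm high, with a 32 mm column. Origin: centre of the foot's underside, on the vertical turning axis. Its x axis points level at the blower.
- carousel (a joint): Angle of the three-armed carousel on the stand (rad), counter-clockwise positive from above, endless both ways: may read anything from 0 to 2 pi or beyond. 0 or any multiple of 2 pi = the round canvas's arm points along the stand's x axis, at the blower. Light friction (0.08 N m: 1.2 N at 65 mm from the axis); stays where left, does not coast.
- round_arm (a point): Point on the top face of the round canvas's arm, 65 mm from the turning axis. Three level aluminium arms at 120 degrees (counter-clockwise: round, square, oblong), each 16 mm wide, from 80 to 100 mm above the table, bare and free to push from 25 mm (hub) to 105 mm from the axis. Beneath and between them all is free down to the foot.
- hub (a point): Top of the carousel's hub, on the turning axis, 114 mm above the table (a 22 mm button 8 mm high stands on it).
- round_canvas: Round canvas, 80 mm across, 18 mm thick, painted dark blue, fixed flat on its arm. Origin: centre of its underside, 145 mm from the turning axis, 100 mm above the table. Its x axis points away from the turning axis.
- square_canvas: Square canvas, 75 x 75 x 18 mm, painted alike. Origin: centre of its underside, 145 mm from the turning axis. x axis outward.
- oblong_canvas: Oblong canvas, 60 mm along the arm, 100 mm across it, 18 mm thick, painted alike. Origin: centre of its underside, 145 mm from the turning axis. x axis outward.
- blower: Grey drying blower, fixed to the table: 120 x 120 mm, top 130 mm above the table. Origin: centre of its underside, 300 to 330 mm from the stand's axis. The black outlet, 90 mm wide, stands 25 mm out of the face on its -x side and looks along -x, straight at the stand's axis.
- pivot (a point): Top of the lever's pivot post, on the lever's vertical axis, 20 mm from the blower's centre towards the outlet, 168 mm above the table.
- lever_end (a point): Centre of the top of the lever's black round end, 20 mm across, from 150 to 170 mm above the table, 70 mm from the pivot's axis. The level steel bar from pivot to end is 75 mm long, 12 mm wide, from 150 to 166 mm above the table, so 20 mm free beneath it.
- lever (a joint): Swing of the lever (rad), 0 to 1.3 (the stop). At 0 the bar points along the blower's -y axis; growing values swing it clockwise seen from above, towards the blower's -x (outlet) side. Light friction (0.05 N m), stays where left.
- paint_bottle: Bystander: white bottle, 48 mm across, 120 mm high. Origin: centre of its underside.
- paint_jar: Bystander: low jar, 64 mm across, 65 mm high. Origin: centre of its underside.
- brush_mug: Bystander: white open cup, 72 mm across, 90 mm high. Origin: centre of its underside.

How it is judged:
By the outcome, as a careful person would: the job done as asked, in the order asked, and still so for the second after the job is handed in, with the robot touching nothing.
It also fails if it takes over 72 s, if anything falls off the work surface, if the arm or the gripper's body presses on something with over 40 N, if the wrist force passes 120 N, or if a joint passes its speed limit or range.

### The arm

A 6-joint arm with a two-finger parallel gripper is mounted at the origin on the work surface. World frame = base frame: x ahead of the robot, y to its left, z up, the work surface at z = 0. Lengths are in m, angles in rad, forces in N, time in s.
With the tool pointing down it reaches from about 0.35 to 0.775 m from the base axis. Payload 7.3 kg.
Tool frame: the origin (TCP) lies at the very end of the fingers, on their centre line; the grasp point (between the pads) lies 19 mm behind it (robot.hold_point_z is the distance from the TCP to the grasp point, in m); z points along the fingers, y is the direction in which the jaws open and shut (so a half turn about z gives the same grasp; the last joint's range is limited). The gripper opens to 92 mm and grips with 3 to 60 N. Pads are 19 mm wide; open, the fingers measure 130 mm over their backs; the gripper's body (75 mm by 190 mm) begins 47 mm behind the grasp point.
Start: joints at [-1.338, 0.342, 1.524, -0, 1.275, -0.146], TCP at [0.194, -0.488, 0.227] pointing down, gripper open.
Joint ranges: [-2.53, 2.53], [-0.77, 2.02], [0.04, 2.7], [-1, 4.14], [0.28, 2.66], [-3.11, 3.11]. Speed limits (rad/s): [2.57, 2.57, 3.14, 3.14, 3.14, 3.14].

### API

Orientations are given as [roll, pitch, yaw] about the fixed x, y, z axes, in that order (R = Rz(yaw) Ry(pitch) Rx(roll)).
In Python, from cell import monitor, viewer, robot gives the robot as it stands.
- The arm moves only by the tool move_arm, never from a script. Its argument "deltas" is a list of rows, each an object of numbers: "x", "y", "z": the shift along the tool's x, y, z in m; "wx", "wy", "wz": the turn, a rotation vector about the tool's x, y, z in degrees; "hand": the opening, from 0 (shut) to 1 (fully open). In form: [{"x": .., "y": .., "z": .., "wx": .., "wy": .., "wz": .., "hand": ..}, ...]. A call has 1 to 8 rows; each row is the pose to reach, as a shift and turn from the pose commanded when the call began, along the tool's axes at that moment; what a row does not reach only later rows make up. A row lasts 1/8 s, in which the tool goes at most 62.5 mm and 10.7 degrees, less where a joint would pass 70% of its speed; a pose out of reach is approached as far as the arm can. A call with a gripper value outside its range is refused whole. The fingers move at their own pace and stop on an object; "grip_force" is the grip in N (left out, the last holds). Time passes only in rows, so rows that repeat a pose let the fingers close. It gives the time, the measured TCP pose, the force and the opening at its end, in the units of the state.
- monitor.observe(): the state, without advancing time (a new reading comes with each control period).
- viewer.read_camera(name): name is "side" or "top"; returns the picture (420x560x3 uint8, red, green, blue); there is no depth.
- viewer.camera_params(name): a dict with "camera_matrix" (3x3 intrinsics, pixels), "R" (3x3) and "t" (3): a world point X has camera coordinates R X + t. Camera axes: x right, y down, z forward; pixel columns grow to the right and rows downward; lengths in m; the calibration is good to about 2 mm. A picture is of the moment at which its call begins. camera_params takes no time and is no camera call.
- robot.hand_in(): hands the job in, once; it reports no verdict.
The state is a dict: "time": time; "qpos": joint angles; "qvel": joint speeds; "joint_efforts": joint torques, N m; "tool_pos": TCP position; "tool_rot": TCP orientation; "contact_force": force on the tool from outside, world axes, zero at the start; "torque": the same for the moment, N m; "opening": finger opening in m.
Only numpy, scipy, OpenCV 4.12 (cv2) and the standard library are available. Lean on these libraries where they do the work, as an engineer would, in place of code of your own. Each camera call takes 0.05 s, during which the arm holds its last target. There are 200 camera calls.

## Working session

There is one attempt and no reset: what is moved stays moved. The work goes in short steps, Python scripts to look and compute and a tool call to move; the robot and the scene stay as the last step left them, time stands still between calls to the robot, and variables do not carry over. Pictures are saved under pics/ and viewed, about 8 in all and at most 12, crops included, and the job is handed in when it is done.

Besides the shell and the picture viewer there is one more tool, called in YAML: its name, and indented under it one key for each argument. move_arm: Moves the arm, as the interface text tells. Its arguments: {"type":"object","properties":{"deltas":{"type":"array","items":{"type":"object","properties":{"x":{"type":"number"},"y":{"type":"number"},"z":{"type":"number"},"wx":{"type":"number"},"wy":{"type":"number"},"wz":{"type":"number"},"hand":{"type":"number"}}}},"grip_force":{"type":"number"}},"required":["deltas"]}

```bash
mkdir -p pics; ls
python3 - <<'E'
from cell import monitor, viewer, robot
import cv2
s=monitor.observe(); print({k:s[k] for k in('time','tool_pos','tool_rot','opening')})
for n in('top','side'):
    cv2.imwrite(f'pics/{n}0.png',viewer.read_camera(n)[:,:,::-1]); p=viewer.camera_params(n); print(n,p['camera_matrix'],p['R'],p['t'])
E
```

```text
pics
{'time': 0.0, 'tool_pos': array([ 0.19408112, -0.48736993,  0.2260547 ]), 'tool_rot': array([-3.14006557e+00, -2.05276576e-04,  3.78847160e-01]), 'opening': 0.09200615913963324}
top [[525.03978587   0.         283.48931632]
 [  0.         525.03978587 207.99801124]
 [  0.           0.           1.        ]] [[-0.02992008 -0.99953658  0.00560534]
 [-0.99405901  0.02916806 -0.1048614 ]
 [ 0.10464931 -0.0087095  -0.99447105]] [-0.05298766  0.57645206  1.19195001]
side [[515.53353286   0.         285.32337754]
 [  0.         515.53353286 211.08439604]
 [  0.           0.           1.        ]] [[-0.89121639 -0.45307804 -0.02129881]
 [-0.20373555  0.44182323 -0.8736613 ]
 [ 0.40524705 -0.77428195 -0.4860682 ]] [0.47083683 0.24253228 0.97515017]
```

View pics/top0.png

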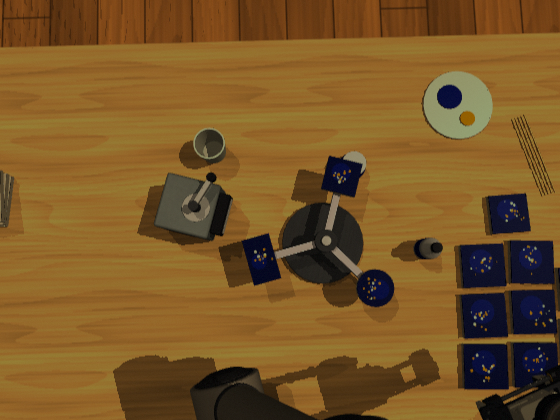

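View pics/side0.png

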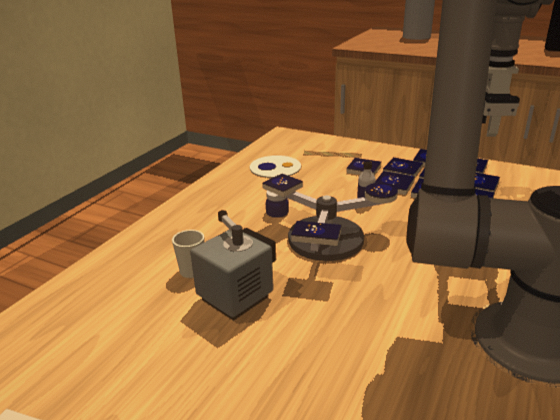

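The top view shows the hub at about (326,241) and the round canvas at (375,288). The square canvas is at (342,176), above the jar, and the oblong at (262,259). The bottle is at (428,248), the blower pivot at (194,207), the lever end at (211,178) and the mug at (209,143).

```bash
cat > h.py <<'E'
from cell import monitor, viewer, robot
import cv2, numpy as np
def cast(n,uv,z):
    p=viewer.camera_params(n); d=p['R'].T@np.linalg.inv(p['camera_matrix'])@[*uv,1]; c=-p['R'].T@p['t']
    return c+d*(z-c[2])/d[2]
def proj(n,X):
    p=viewer.camera_params(n); q=p['camera_matrix']@(p['R']@np.asarray(X,float)+p['t']); return q[:2]/q[2]
def blue(im):
    "canvas blobs: centroid, area"
    h=cv2.cvtColor(im,cv2.COLOR_RGB2HSV); m=cv2.inRange(h,(108,100,20),(135,255,160))
    m=cv2.morphologyEx(m,cv2.MORPH_CLOSE,np.ones((5,5)))
    out=[]
    for c in cv2.findContours(m,cv2.RETR_EXTERNAL,2)[0]:
        if cv2.contourArea(c)>400:
            M=cv2.moments(c); out.append((M['m10']/M['m00'],M['m01']/M['m00'],M['m00']))
    return out
E
python3 - <<'E'
from h import *
im=viewer.read_camera('top'); np.set_printoptions(precision=4,suppress=True)
hub=cast('top',(326,240),.122); piv=cast('top',(194,207),.168); le=cast('top',(211,178),.170)
print('hub',hub,'piv',piv,'lev',le, np.linalg.norm((le-piv)[:2]))
b=cast('top',(192,207),.13);print('dist piv',np.linalg.norm((piv-hub)[:2]),'dir',np.degrees(np.arctan2(*(piv-hub)[1::-1])),'leverdir',np.degrees(np.arctan2(*(le-piv)[1::-1])))
for u,v,a in blue(im):
    X=cast('top',(u,v),.118); d=(X-hub)[:2]; print(round(u),round(v),a,X,np.linalg.norm(d),np.degrees(np.arctan2(d[1],d[0])))
for nm,uv,z in(('bottle',(436,247),.12),('mug',(209,143),.09),('jar',(357,162),.065)):
    X=cast('top',uv,z);print(nm,X,np.linalg.norm((X-hub)[:2]))
print('side proj hub, piv',proj('side',hub),proj('side',piv),proj('side',le))
c=np.hstack([im[130:320,130:290],im[130:320,290:450]])
cv2.imwrite('pics/c1.png',cv2.resize(c[:,:,::-1],None,fx=2.4,fy=2.4,interpolation=cv2.INTER_CUBIC))
E
```

```text
hub [ 0.4935 -0.1581  0.122 ] piv [0.5676 0.1157 0.168 ] lev [0.6268 0.0794 0.17  ] 0.06938515093481415
dist piv 0.28364390081367213 dir 74.84579186986066 leverdir -31.474197101891924
486 367 1807.5 [ 0.2187 -0.4832  0.118 ] 0.4256603655857237 -130.2165337317945
533 361 1406.0 [ 0.2275 -0.584   0.118 ] 0.502093717868172 -121.98695373277683
484 315 1743.5 [ 0.3244 -0.4877  0.118 ] 0.37042223699508087 -117.15848425183218
534 312 1731.5 [ 0.3288 -0.5934  0.118 ] 0.46538359480273667 -110.72069749300036
375 288 1004.5 [ 0.3892 -0.2588  0.118 ] 0.14502041619898934 -136.0075269553907
483 265 1675.5 [ 0.4294 -0.4923  0.118 ] 0.34029224610827485 -100.8484483737032
532 262 1673.5 [ 0.4342 -0.5978  0.118 ] 0.44370146039121816 -97.67700963574566
261 259 1178.0 [ 0.4572 -0.0178  0.118 ] 0.1449223130732151 104.49847342022788
509 213 1305.0 [ 0.5395 -0.5566  0.118 ] 0.4011023523027502 -83.40836768111485
342 176 1082.0 [ 0.6322 -0.1979  0.118 ] 0.14426865592234844 -16.01225772372051
449 96 404.5 [ 0.8032 -0.4434  0.118 ] 0.42106562642652523 -42.64190397539649
bottle [ 0.4716 -0.3935  0.12  ] 0.2364016144718132
mug [0.7197 0.093  0.09  ] 0.33798969847207266
jar [ 0.6717 -0.2408  0.065 ] 0.19646206517602385
side proj hub, piv [326.9869 196.7387] [239.9338 226.6456] [224.7899 211.7498]
```

View pics/c1.png

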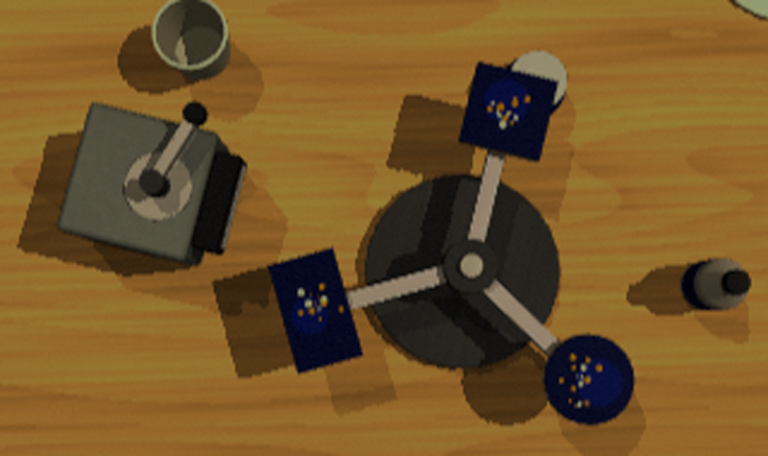

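```bash
cat >> h.py <<'E'
HUB=np.array([.4935,-.1581])
def rel(targets):
    "targets: (x,y,z,yaw deg) tool down -> deltas from present pose"
    s=monitor.observe(); from scipy.spatial.transform import Rotation as Ro
    R0=Ro.from_euler('xyz',s['tool_rot']); 
    for x,y,z,w in targets:
        d=R0.inv().apply(np.array([x,y,z])-s['tool_pos']); r=(R0.inv()*Ro.from_euler('xyz',[np.pi,0,np.radians(w)])).as_rotvec(degrees=True)
        print('{"x":%.4f,"y":%.4f,"z":%.4f,"wz":%.1f} wx %.1f wy %.1f'%(*d,r[2],r[0],r[1]))
def ring(phi,z=.086,r=.065):
    a=np.radians(phi); return (*(HUB+r*np.array([np.cos(a),np.sin(a)])),z,phi+74.4)
E
python3 -c "
from h import *
rel([ring(20,.2)])"
```

```text
{"x":0.4649,"y":-0.1933,"z":0.0265,"wz":-72.7} wx -0.0 wy -0.0
```

move_arm:
  deltas:
    - {"x":0.058,"y":-0.024,"z":0,"wz":-9,"hand":0}
    - {"x":0.116,"y":-0.048,"z":0,"wz":-18,"hand":0}
    - {"x":0.174,"y":-0.072,"z":0,"wz":-27,"hand":0}
    - {"x":0.232,"y":-0.097,"z":0,"wz":-36,"hand":0}
    - {"x":0.29,"y":-0.121,"z":0,"wz":-45,"hand":0}
    - {"x":0.348,"y":-0.145,"z":0,"wz":-54,"hand":0}
    - {"x":0.407,"y":-0.169,"z":0,"wz":-63,"hand":0}
    - {"x":0.465,"y":-0.193,"z":0,"wz":-72.7,"hand":0}

```text
schema error: expected keys x, y, z, wx, wy, wz, hand
```

```bash
python3 -c "
from h import *
s=monitor.observe();print(s['tool_pos'],s['tool_rot'],s['opening'],s['qpos'])
rel([ring(20,.12),ring(20)])"
```

```text
[ 0.19410859 -0.48748335  0.22622361] [-3.14048486e+00 -1.84386566e-04  3.78832868e-01] 0.09184861397201396 [-1.33799286e+00  3.42544271e-01  1.52477053e+00  2.21890889e-05
  1.27540068e+00 -1.46035980e-01]
{"x":0.4649,"y":-0.1933,"z":0.1065,"wz":-72.7} wx -0.0 wy -0.0
{"x":0.4649,"y":-0.1932,"z":0.1405,"wz":-72.7} wx -0.0 wy -0.0
```

move_arm:
  deltas:
    - {"x":0.058,"y":-0.024,"z":0,"wx":0,"wy":0,"wz":-9,"hand":0}
    - {"x":0.116,"y":-0.048,"z":0,"wx":0,"wy":0,"wz":-18,"hand":0}
    - {"x":0.174,"y":-0.072,"z":0,"wx":0,"wy":0,"wz":-27,"hand":0}
    - {"x":0.232,"y":-0.097,"z":0,"wx":0,"wy":0,"wz":-36,"hand":0}
    - {"x":0.29,"y":-0.121,"z":0,"wx":0,"wy":0,"wz":-45,"hand":0}
    - {"x":0.348,"y":-0.145,"z":0,"wx":0,"wy":0,"wz":-54,"hand":0}
    - {"x":0.407,"y":-0.169,"z":0,"wx":0,"wy":0,"wz":-63,"hand":0}
    - {"x":0.465,"y":-0.193,"z":0,"wx":0,"wy":0,"wz":-72.7,"hand":0}

```text
time: 1.15
tool_pos: [0.5535, -0.1373, 0.2266]
tool_rot: [-3.141, 0.0, 1.653]
contact_force: [0.5, -1.1, -0.0]
opening: 0.0165
```

```bash
python3 -c "
from h import *
s=monitor.observe();print(s['tool_pos'],s['tool_rot'],s['opening'],s['qpos'])
rel([ring(20,.12),ring(20)])"
```

```text
[ 0.55354996 -0.13726607  0.2265954 ] [-3.14145687e+00  2.09078275e-04  1.65319921e+00] 0.016475933034119313 [-3.77296622e-01  4.25641231e-01  1.39596498e+00 -2.55613804e-04
  1.32001538e+00 -4.59636055e-01]
{"x":0.0013,"y":0.0012,"z":0.1066,"wz":0.3} wx -0.0 wy 0.0
{"x":0.0013,"y":0.0012,"z":0.1406,"wz":0.3} wx -0.0 wy 0.0
```

move_arm:
  deltas:
    - {"x":0,"y":0,"z":0.04,"wx":0,"wy":0,"wz":0,"hand":0}
    - {"x":0,"y":0,"z":0.08,"wx":0,"wy":0,"wz":0,"hand":0}
    - {"x":0,"y":0,"z":0.115,"wx":0,"wy":0,"wz":0,"hand":0}
    - {"x":0,"y":0,"z":0.14,"wx":0,"wy":0,"wz":0,"hand":0}
    - {"x":0,"y":0,"z":0.14,"wx":0,"wy":0,"wz":0,"hand":0}

```text
time: 1.78
tool_pos: [0.5509, -0.1384, 0.0847]
tool_rot: [-3.137, -0.002, 1.648]
contact_force: [-0.3, 0.2, 0.1]
opening: 0.0004
```

```bash
python3 -c "
from h import *
s=monitor.observe();print(s['tool_pos'],s['tool_rot'],s['opening'],s['contact_force'])
cv2.imwrite('pics/s1.png',viewer.read_camera('side')[100:300,180:460,::-1])
rel([ring(a) for a in range(10,-61,-10)])"
```

```text
[ 0.55094528 -0.13839613  0.08471415] [-3.13721101e+00 -2.05774982e-03  1.64761088e+00] 0.00043390399207860966 [-0.26248641  0.21303711  0.14294097]
{"x":-0.0084,"y":0.0049,"z":0.0003,"wz":10.0} wx -0.1 wy -0.0
{"x":-0.0197,"y":0.0050,"z":0.0003,"wz":20.0} wx -0.1 wy -0.0
{"x":-0.0309,"y":0.0031,"z":0.0003,"wz":30.0} wx -0.1 wy -0.0
{"x":-0.0416,"y":-0.0006,"z":0.0003,"wz":40.0} wx -0.1 wy -0.0
{"x":-0.0515,"y":-0.0062,"z":0.0003,"wz":50.0} wx -0.1 wy 0.0
{"x":-0.0602,"y":-0.0134,"z":0.0003,"wz":60.0} wx -0.1 wy 0.0
{"x":-0.0676,"y":-0.0220,"z":0.0003,"wz":70.0} wx -0.1 wy 0.0
{"x":-0.0734,"y":-0.0317,"z":0.0003,"wz":80.0} wx -0.1 wy 0.0
```

View pics/s1.png

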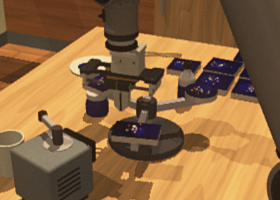

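The side crop shows the closed fingers down between the arms at about (145,105), clear of the canvases, and the contact force is near zero. I'll start the sweep.

move_arm:
  deltas:
    - {"x":-0.0084,"y":0.005,"z":0,"wx":0,"wy":0,"wz":10,"hand":0}
    - {"x":-0.0197,"y":0.005,"z":0,"wx":0,"wy":0,"wz":20,"hand":0}
    - {"x":-0.031,"y":0.003,"z":0,"wx":0,"wy":0,"wz":30,"hand":0}
    - {"x":-0.0416,"y":-0.0006,"z":0,"wx":0,"wy":0,"wz":40,"hand":0}
    - {"x":-0.0515,"y":-0.006,"z":0,"wx":0,"wy":0,"wz":50,"hand":0}
    - {"x":-0.06,"y":-0.0134,"z":0,"wx":0,"wy":0,"wz":60,"hand":0}
    - {"x":-0.0676,"y":-0.022,"z":0,"wx":0,"wy":0,"wz":70,"hand":0}

```text
time: 2.7
tool_pos: [0.5366, -0.2084, 0.0885]
tool_rot: [3.14, -0.003, 0.42]
contact_force: [1.6, 2.1, 0.7]
opening: 0.0001
```

```bash
python3 -c "
from h import *
s=monitor.observe();d=s['tool_pos'][:2]-HUB;print(s['tool_pos'],s['tool_rot'],s['contact_force'],np.hypot(*d),np.degrees(np.arctan2(d[1],d[0])))
im=viewer.read_camera('top')
for u,v,a in blue(im):
    X=cast('top',(u,v),.118); d=(X-np.r_[HUB,0])[:2]
    if np.hypot(*d)<.2: print(round(u),round(v),a,np.hypot(*d),np.degrees(np.arctan2(d[1],d[0])))
cv2.imwrite('pics/t2.png',im[:,:,::-1])
rel([ring(a) for a in range(-60,-131,-10)])"
```

```text
[ 0.53661484 -0.20837093  0.08852374] [ 3.13950623e+00 -2.59407679e-03  4.20032196e-01] [1.62284622 2.07248486 0.69992055] 0.06622730293901134 -49.38197463031119
271 201 1122.5 0.1445739588536402 52.86752529547548
{"x":-0.0108,"y":0.0007,"z":0.0025,"wz":9.2} wx 0.1 wy -0.1
{"x":-0.0221,"y":0.0010,"z":0.0024,"wz":19.2} wx 0.1 wy -0.1
{"x":-0.0333,"y":-0.0007,"z":0.0024,"wz":29.2} wx 0.1 wy -0.1
{"x":-0.0441,"y":-0.0044,"z":0.0024,"wz":39.2} wx 0.1 wy -0.1
{"x":-0.0540,"y":-0.0098,"z":0.0024,"wz":49.2} wx 0.1 wy -0.1
{"x":-0.0629,"y":-0.0169,"z":0.0023,"wz":59.2} wx 0.1 wy -0.1
{"x":-0.0703,"y":-0.0254,"z":0.0023,"wz":69.2} wx 0.1 wy -0.1
{"x":-0.0762,"y":-0.0350,"z":0.0023,"wz":79.2} wx 0.0 wy -0.2
```

View pics/t2.png

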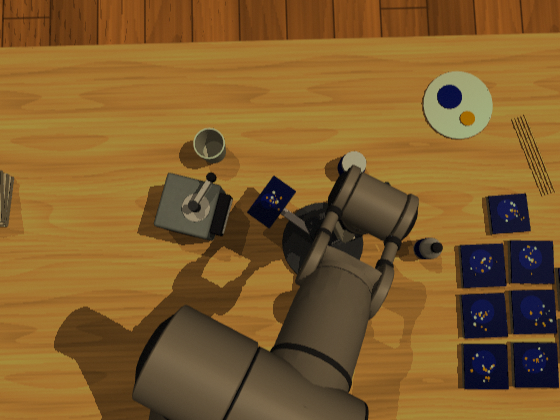

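The sweep works. The oblong canvas is now at (271,201), so the carousel has turned 51.6° clockwise, the force is about 2.6 N, and the stand has not moved.

move_arm:
  deltas:
    - {"x":-0.011,"y":0.0007,"z":0.002,"wx":0,"wy":0,"wz":9,"hand":0}
    - {"x":-0.022,"y":0.001,"z":0.002,"wx":0,"wy":0,"wz":19,"hand":0}
    - {"x":-0.033,"y":-0.0007,"z":0.002,"wx":0,"wy":0,"wz":29,"hand":0}
    - {"x":-0.044,"y":-0.0044,"z":0.002,"wx":0,"wy":0,"wz":39,"hand":0}
    - {"x":-0.054,"y":-0.01,"z":0.002,"wx":0,"wy":0,"wz":49,"hand":0}
    - {"x":-0.063,"y":-0.017,"z":0.002,"wx":0,"wy":0,"wz":59,"hand":0}
    - {"x":-0.07,"y":-0.025,"z":0.002,"wx":0,"wy":0,"wz":69,"hand":0}
    - {"x":-0.07,"y":-0.025,"z":0.002,"wx":0,"wy":0,"wz":69,"hand":0}

```text
time: 3.75
tool_pos: [0.4619, -0.2144, 0.086]
tool_rot: [-3.141, -0.002, -0.775]
contact_force: [0.2, 0.1, 0.6]
opening: 0.0006
```

```bash
cat > look.py <<'E'
from h import *
import sys
s=monitor.observe();d=s['tool_pos'][:2]-HUB;print(s['tool_pos'],s['tool_rot'],s['contact_force'],np.hypot(*d),np.degrees(np.arctan2(d[1],d[0])))
im=viewer.read_camera('top')
for u,v,a in blue(im):
    X=cast('top',(u,v),.118); d=(X-np.r_[HUB,0])[:2]
    if np.hypot(*d)<.2: print(round(u),round(v),a,np.hypot(*d),np.degrees(np.arctan2(d[1],d[0])))
cv2.imwrite('pics/'+sys.argv[1],im[:,:,::-1])
E
python3 look.py t3.png; python3 -c "
from h import *
rel([ring(a) for a in (-130,-136,-140,-144,-146,-148)])"
```

```text
[ 0.46187168 -0.21436878  0.08602445] [-3.14130823e+00 -1.89373845e-03 -7.74879901e-01] [0.17145057 0.05154505 0.57509218] 0.06454863972905533 -119.34006037371064
260 255 968.0 0.14502890961734655 101.04785697561142
345 177 1139.0 0.14440784324729883 -19.170789915145978
{"x":-0.0121,"y":0.0026,"z":-0.0002,"wz":11.3} wx -0.0 wy -0.1
{"x":-0.0189,"y":0.0027,"z":-0.0002,"wz":17.3} wx -0.0 wy -0.1
{"x":-0.0234,"y":0.0024,"z":-0.0002,"wz":21.3} wx -0.0 wy -0.1
{"x":-0.0279,"y":0.0018,"z":-0.0002,"wz":25.3} wx -0.0 wy -0.1
{"x":-0.0301,"y":0.0014,"z":-0.0002,"wz":27.3} wx -0.0 wy -0.1
{"x":-0.0323,"y":0.0009,"z":-0.0002,"wz":29.3} wx -0.0 wy -0.1
```

move_arm:
  deltas:
    - {"x":-0.006,"y":0.0015,"z":0,"wx":0,"wy":0,"wz":6,"hand":0}
    - {"x":-0.012,"y":0.0026,"z":0,"wx":0,"wy":0,"wz":11,"hand":0}
    - {"x":-0.017,"y":0.0027,"z":0,"wx":0,"wy":0,"wz":16,"hand":0}
    - {"x":-0.021,"y":0.0026,"z":0,"wx":0,"wy":0,"wz":19,"hand":0}
    - {"x":-0.0245,"y":0.0023,"z":0,"wx":0,"wy":0,"wz":22,"hand":0}
    - {"x":-0.0268,"y":0.002,"z":0,"wx":0,"wy":0,"wz":24,"hand":0}
    - {"x":-0.0268,"y":0.002,"z":0,"wx":0,"wy":0,"wz":24,"hand":0}

```text
time: 4.68
tool_pos: [0.4415, -0.197, 0.085]
tool_rot: [-3.141, -0.001, -1.195]
contact_force: [0.8, -0.6, 0.8]
opening: 0.0005
```

```bash
python3 look.py t4.png; python3 -c "
from h import *
rel([ring(a) for a in (-146,-148,-150)])
# blower: grey top face corners from blob
im=viewer.read_camera('top'); h=cv2.cvtColor(im,cv2.COLOR_RGB2HSV)
for p in ((175,190),(180,220),(205,225)): print(h[p[1],p[0]])
"
```

```text
[ 0.44152981 -0.19697134  0.08504407] [-3.14103366e+00 -8.55464771e-04 -1.19496868e+00] [ 0.79834304 -0.61607451  0.82311964] 0.06489901722276818 -143.20518089548727
259 231 960.0 0.14471736364238813 80.38597566465734
366 188 1160.0 0.14362335046746083 -39.561012412715556
{"x":-0.0030,"y":0.0008,"z":-0.0010,"wz":3.1} wx -0.0 wy -0.0
{"x":-0.0053,"y":0.0012,"z":-0.0010,"wz":5.1} wx -0.0 wy -0.0
{"x":-0.0075,"y":0.0016,"z":-0.0010,"wz":7.1} wx -0.0 wy -0.0
[28 54 90]
[23 60 94]
[25 53 91]
```

View pics/t4.png

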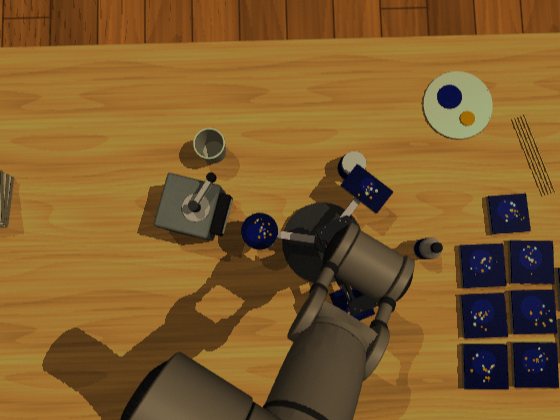

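Run:
```python
from h import *
im=cv2.imread('pics/top0.png')[:,:,::-1].copy(); V=im.max(2)
def blobs(win,m,mn):
    u0,v0,u1,v1=win; n,l,st,c=cv2.connectedComponentsWithStats(m[v0:v1,u0:u1].astype('uint8'))
    return [(c[i]+[u0,v0],st[i,4]) for i in range(1,n) if st[i,4]>mn]
print('dark',blobs((155,170,235,245),V<55,15))
print('bright hub',blobs((312,228,340,254),V>115,15))
hsv=cv2.cvtColor(im,cv2.COLOR_RGB2HSV); m=((hsv[...,1]<100)&(V>65)).astype('uint8')
u0,v0,u1,v1=150,165,236,248; w=np.zeros_like(m); w[v0:v1,u0:u1]=m[v0:v1,u0:u1]
c=max(cv2.findContours(w,cv2.RETR_EXTERNAL,2)[0],key=cv2.contourArea)
print('blower',cv2.minAreaRect(c),cv2.approxPolyDP(c,5,True)[:,0].tolist())
```

```text
dark [(array([210.94871795, 177.23076923]), np.int32(78)), (array([199.31707317, 185.90243902]), np.int32(41)), (array([213.26764314, 218.00532623]), np.int32(751)), (array([193.78899083, 206.16513761]), np.int32(109))]
bright hub [(array([326.20634921, 240.11111111]), np.int32(63)), (array([336.15151515, 250.96969697]), np.int32(33))]
blower ((187.3200225830078, 203.69407653808594), (53.59833908081055, 55.74944305419922), 14.534454345703125) [[169, 174], [155, 224], [206, 236], [218, 191], [209, 203], [209, 181], [194, 194], [196, 180]]
```

Run:
```python
from h import *
hub=cast('top',(326.2,240.1),.122); piv=cast('top',(193.8,206.2),.168); le=cast('top',(210.9,177.2),.17)
d=piv-hub; print(hub,piv,le,np.hypot(*d[:2]),np.degrees(np.arctan2(d[1],d[0])), np.hypot(*(le-piv)[:2]))
for a,b in (((169,174),(155,224)),((169,174),(218,191)),((155,224),(206,236))):
    A=cast('top',a,.13);B=cast('top',b,.13);e=(B-A)[:2];print(A,np.hypot(*e),np.degrees(np.arctan2(e[1],e[0])))
```

```text
[ 0.49326445 -0.1585399   0.122     ] [0.56931294 0.1160524  0.168     ] [0.62850027 0.07961435 0.17      ] 0.28492860128842645 74.51989963702229 0.06950447212614014
[0.64482709 0.17463557 0.13      ] 0.11114448548157937 164.07042158803577
[0.64482709 0.17463557 0.13      ] 0.11195731489417869 -110.89873529684684
[0.53795058 0.20513981 0.13      ] 0.11177216346933962 -104.90228909675184
```

move_arm:
  deltas:
    - {"x":-0.003,"y":0.0005,"z":0,"wx":0,"wy":0,"wz":2.5,"hand":0}
    - {"x":-0.005,"y":0.0008,"z":0,"wx":0,"wy":0,"wz":4.5,"hand":0}
    - {"x":-0.006,"y":0.001,"z":0,"wx":0,"wy":0,"wz":5.5,"hand":0}
    - {"x":-0.006,"y":0.001,"z":0,"wx":0,"wy":0,"wz":5.5,"hand":0}

```text
time: 5.28
tool_pos: [0.4378, -0.1915, 0.0847]
tool_rot: [3.141, 0.0, -1.293]
contact_force: [0.1, -0.7, 0.5]
opening: 0.0005
```

```bash
python3 look.py t5.png
```

```text
[ 0.43784899 -0.19147535  0.08469483] [ 3.14146959e+00  1.41560711e-04 -1.29279751e+00] [ 0.14484983 -0.6591675   0.47838416] 0.06489182851166232 -149.04779246154
260 224 961.0 0.14450624728880246 74.67382656720626
371 192 1165.0 0.14358269488716746 -45.57617119278155
```

move_arm:
  deltas:
    - {"x":0.008,"y":0,"z":0,"wx":0,"wy":0,"wz":0,"hand":0}
    - {"x":0.012,"y":0,"z":0,"wx":0,"wy":0,"wz":0,"hand":0}
    - {"x":0.012,"y":0,"z":-0.04,"wx":0,"wy":0,"wz":0,"hand":0}
    - {"x":0.012,"y":0,"z":-0.09,"wx":0,"wy":0,"wz":0,"hand":0}
    - {"x":0.012,"y":0,"z":-0.145,"wx":0,"wy":0,"wz":0,"hand":0}
    - {"x":0.012,"y":0,"z":-0.145,"wx":0,"wy":0,"wz":0,"hand":0}

```text
time: 6.08
tool_pos: [0.4431, -0.2045, 0.2339]
tool_rot: [-3.136, -0.007, -1.293]
contact_force: [0.3, 0.1, -0.4]
opening: 0.0
```

```bash
cat >> h.py <<'E'
PIV=np.array([.5693,.1161])
def lev(phi,z=.150,r=.0727):
    a=np.radians(phi); return (*(PIV+r*np.array([np.cos(a),np.sin(a)])),z,phi+74.4)
E
python3 look.py t6.png; python3 -c "
from h import *
rel([(.55,-.03,.23,-10),(*lev(8,.23)[:3],74.4)])"
```

```text
[ 0.44313646 -0.2044829   0.23385522] [-3.135695   -0.00682377 -1.29320602] [ 0.33910832  0.12589328 -0.39255894] 0.06846794072501484 -137.35611181561552
345 308 775.0 0.14917736399718887 -166.66344947951222
260 224 958.0 0.1447195498064078 74.65723002234057
371 192 1158.0 0.1436807705874015 -45.614207224690134
{"x":-0.1375,"y":-0.1515,"z":0.0013,"wz":-64.1} wx -0.0 wy -0.2
{"x":-0.2627,"y":-0.2821,"z":0.0012,"wz":-148.5} wx 0.2 wy -0.3
```

move_arm:
  deltas:
    - {"x":-0.033,"y":-0.035,"z":0,"wx":0,"wy":0,"wz":-10,"hand":0}
    - {"x":-0.066,"y":-0.07,"z":0,"wx":0,"wy":0,"wz":-20,"hand":0}
    - {"x":-0.099,"y":-0.106,"z":0,"wx":0,"wy":0,"wz":-30,"hand":0}
    - {"x":-0.131,"y":-0.141,"z":0,"wx":0,"wy":0,"wz":-40,"hand":0}
    - {"x":-0.164,"y":-0.176,"z":0,"wx":0,"wy":0,"wz":-50,"hand":0}
    - {"x":-0.197,"y":-0.212,"z":0,"wx":0,"wy":0,"wz":-60,"hand":0}
    - {"x":-0.23,"y":-0.247,"z":0,"wx":0,"wy":0,"wz":-70,"hand":0}
    - {"x":-0.263,"y":-0.282,"z":0,"wx":0,"wy":0,"wz":-80,"hand":0}

```text
time: 7.12
tool_pos: [0.6404, 0.1283, 0.2273]
tool_rot: [3.142, 0.004, 0.109]
contact_force: [1.2, 0.3, -0.0]
opening: 0.0004
```

```bash
python3 -c "
from h import *
print(monitor.observe()['tool_pos'],monitor.observe()['tool_rot'])
rel([(*lev(8,.15)[:3],70)])"
```

```text
[0.64035832 0.1283342  0.22725518] [3.14154831 0.0037058  0.10878341]
{"x":0.0010,"y":0.0022,"z":0.0773,"wz":-63.8} wx -0.1 wy 0.2
```

move_arm:
  deltas:
    - {"x":0.001,"y":0,"z":0,"wx":0,"wy":0,"wz":-10,"hand":0}
    - {"x":0.001,"y":0,"z":0,"wx":0,"wy":0,"wz":-20,"hand":0}
    - {"x":0.001,"y":0,"z":0,"wx":0,"wy":0,"wz":-30,"hand":0}
    - {"x":0.001,"y":0,"z":0,"wx":0,"wy":0,"wz":-40,"hand":0}
    - {"x":0.001,"y":0,"z":0.01,"wx":0,"wy":0,"wz":-50,"hand":0}
    - {"x":0.001,"y":0,"z":0.04,"wx":0,"wy":0,"wz":-60,"hand":0}
    - {"x":0.001,"y":0,"z":0.073,"wx":0,"wy":0,"wz":-64,"hand":0}
    - {"x":0.001,"y":0,"z":0.073,"wx":0,"wy":0,"wz":-64,"hand":0}

```text
time: 8.12
tool_pos: [0.6388, 0.1268, 0.152]
tool_rot: [-3.133, 0.004, 1.219]
contact_force: [-0.1, 0.0, 0.4]
opening: 0.0006
```

```bash
python3 -c "
from h import *
print(monitor.observe()['tool_pos'],monitor.observe()['contact_force'])
cv2.imwrite('pics/s7.png',cv2.resize(viewer.read_camera('side')[130:330,120:400,::-1],None,fx=2,fy=2))
rel([(*lev(a,.152)[:3],min(70,a+74.4)) for a in (-1,-10,-19,-28,-37,-46,-55,-64,-74)])"
```

```text
[0.63884341 0.12684377 0.15198453] [-0.1197497   0.03159238  0.4364705 ]
{"x":-0.0108,"y":0.0058,"z":0.0025,"wz":-0.2} wx -0.3 wy 0.1
{"x":-0.0218,"y":0.0087,"z":0.0025,"wz":5.4} wx -0.2 wy 0.1
{"x":-0.0332,"y":0.0098,"z":0.0025,"wz":14.4} wx -0.2 wy 0.2
{"x":-0.0446,"y":0.0092,"z":0.0026,"wz":23.4} wx -0.2 wy 0.2
{"x":-0.0557,"y":0.0068,"z":0.0026,"wz":32.4} wx -0.2 wy 0.2
{"x":-0.0664,"y":0.0026,"z":0.0026,"wz":41.4} wx -0.2 wy 0.2
{"x":-0.0762,"y":-0.0031,"z":0.0027,"wz":50.4} wx -0.2 wy 0.2
{"x":-0.0850,"y":-0.0104,"z":0.0027,"wz":59.4} wx -0.2 wy 0.2
{"x":-0.0934,"y":-0.0199,"z":0.0028,"wz":69.4} wx -0.1 wy 0.3
```

View pics/s7.png

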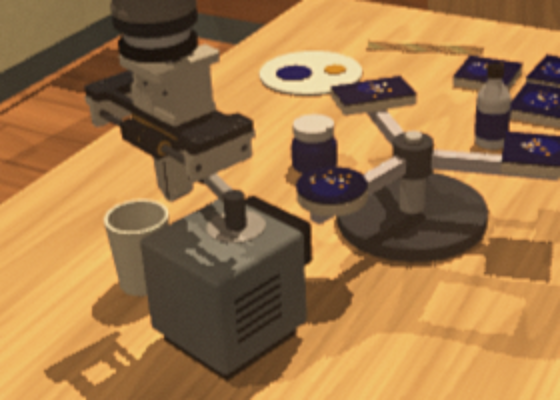

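The side view shows the fingertip at about (175,180), behind the lever end and above the blower top. The round canvas at (330,185) points at the outlet.

move_arm:
  deltas:
    - {"x":-0.011,"y":0.006,"z":0.001,"wx":0,"wy":0,"wz":0,"hand":0}
    - {"x":-0.022,"y":0.0087,"z":0.001,"wx":0,"wy":0,"wz":5.4,"hand":0}
    - {"x":-0.033,"y":0.0098,"z":0.001,"wx":0,"wy":0,"wz":14.4,"hand":0}
    - {"x":-0.0446,"y":0.009,"z":0.001,"wx":0,"wy":0,"wz":23.4,"hand":0}
    - {"x":-0.0557,"y":0.0068,"z":0.001,"wx":0,"wy":0,"wz":32.4,"hand":0}
    - {"x":-0.0664,"y":0.0026,"z":0.001,"wx":0,"wy":0,"wz":41.4,"hand":0}
    - {"x":-0.0762,"y":-0.003,"z":0.001,"wx":0,"wy":0,"wz":50.4,"hand":0}
    - {"x":-0.0762,"y":-0.003,"z":0.001,"wx":0,"wy":0,"wz":50.4,"hand":0}

```text
time: 9.18
tool_pos: [0.6128, 0.0556, 0.1572]
tool_rot: [3.14, -0.002, 0.34]
contact_force: [0.2, 0.9, 0.3]
opening: 0.0009
```

```bash
python3 -c "
from h import *
s=monitor.observe();print(s['tool_pos'],s['contact_force'])
d=s['tool_pos'][:2]-PIV;print(np.hypot(*d),np.degrees(np.arctan2(d[1],d[0])))
rel([lev(a,.152) for a in (-64,-70,-74,-77,-80)])"
```

```text
[0.61283344 0.05556016 0.15723576] [0.23167812 0.85050424 0.30515238]
0.07456696107384976 -54.28056265341504
{"x":-0.0126,"y":0.0006,"z":0.0052,"wz":9.1} wx 0.1 wy -0.1
{"x":-0.0202,"y":0.0011,"z":0.0052,"wz":15.1} wx 0.1 wy -0.1
{"x":-0.0253,"y":0.0010,"z":0.0052,"wz":19.1} wx 0.0 wy -0.1
{"x":-0.0291,"y":0.0006,"z":0.0052,"wz":22.1} wx 0.0 wy -0.1
{"x":-0.0328,"y":0.0001,"z":0.0052,"wz":25.1} wx 0.0 wy -0.1
```

move_arm:
  deltas:
    - {"x":-0.006,"y":0.0003,"z":0.004,"wx":0,"wy":0,"wz":4.5,"hand":0}
    - {"x":-0.0126,"y":0.0006,"z":0.004,"wx":0,"wy":0,"wz":9,"hand":0}
    - {"x":-0.017,"y":0.001,"z":0.004,"wx":0,"wy":0,"wz":12.5,"hand":0}
    - {"x":-0.0202,"y":0.001,"z":0.004,"wx":0,"wy":0,"wz":15,"hand":0}
    - {"x":-0.023,"y":0.001,"z":0.004,"wx":0,"wy":0,"wz":17,"hand":0}
    - {"x":-0.0245,"y":0.001,"z":0.004,"wx":0,"wy":0,"wz":18.5,"hand":0}
    - {"x":-0.0245,"y":0.001,"z":0.004,"wx":0,"wy":0,"wz":18.5,"hand":0}

```text
time: 10.05
tool_pos: [0.593, 0.0479, 0.1528]
tool_rot: [-3.141, -0.008, 0.019]
contact_force: [10.0, 2.7, -3.5]
opening: 0.0006
```

```bash
python3 -c "
from h import *
s=monitor.observe();print(s['tool_pos'],s['contact_force'])
d=s['tool_pos'][:2]-PIV;print(np.hypot(*d),np.degrees(np.arctan2(d[1],d[0])))
rel([lev(a,.152) for a in (-74,-75,-76,-77,-78)])"
```

```text
[0.59296514 0.04792989 0.15280895] [10.00516361  2.73891565 -3.54290077]
0.07216095095785759 -70.8556431800186
{"x":-0.0037,"y":0.0016,"z":0.0008,"wz":0.7} wx -0.0 wy -0.5
{"x":-0.0049,"y":0.0020,"z":0.0008,"wz":1.7} wx -0.0 wy -0.5
{"x":-0.0061,"y":0.0023,"z":0.0008,"wz":2.7} wx -0.0 wy -0.5
{"x":-0.0074,"y":0.0025,"z":0.0007,"wz":3.7} wx -0.1 wy -0.5
{"x":-0.0086,"y":0.0028,"z":0.0007,"wz":4.7} wx -0.1 wy -0.5
```

The force rose to 10 N, against about 0.7 N of lever friction, so it has reached the stop. I'll push slightly further to confirm, then retreat.

move_arm:
  deltas:
    - {"x":-0.0015,"y":0,"z":0,"wx":0,"wy":0,"wz":0,"hand":0}
    - {"x":-0.0015,"y":0,"z":0,"wx":0,"wy":0,"wz":0,"hand":0}

```text
time: 10.3
tool_pos: [0.5927, 0.0479, 0.153]
tool_rot: [-3.141, -0.011, 0.019]
contact_force: [14.3, 2.4, -4.8]
opening: 0.0003
```

move_arm:
  deltas:
    - {"x":0.012,"y":0,"z":0,"wx":0,"wy":0,"wz":0,"hand":0}
    - {"x":0.025,"y":0,"z":0,"wx":0,"wy":0,"wz":0,"hand":0}
    - {"x":0.025,"y":0,"z":-0.04,"wx":0,"wy":0,"wz":0,"hand":0}
    - {"x":0.025,"y":0,"z":-0.09,"wx":0,"wy":0,"wz":0,"hand":0}
    - {"x":0.0,"y":0.06,"z":-0.1,"wx":0,"wy":0,"wz":0,"hand":0}
    - {"x":-0.03,"y":0.12,"z":-0.1,"wx":0,"wy":0,"wz":0,"hand":0}
    - {"x":-0.06,"y":0.18,"z":-0.1,"wx":0,"wy":0,"wz":0,"hand":0}
    - {"x":-0.09,"y":0.235,"z":-0.1,"wx":0,"wy":0,"wz":0,"hand":0}

```text
time: 11.3
tool_pos: [0.5071, -0.1797, 0.2522]
tool_rot: [3.141, -0.0, 0.019]
contact_force: [0.4, -0.2, 0.1]
opening: 0.0004
```

move_arm:
  deltas:
    - {"x":-0.03,"y":0.055,"z":0,"wx":0,"wy":0,"wz":0,"hand":0}
    - {"x":-0.06,"y":0.11,"z":0,"wx":0,"wy":0,"wz":0,"hand":0}
    - {"x":-0.09,"y":0.165,"z":0,"wx":0,"wy":0,"wz":0,"hand":0}
    - {"x":-0.12,"y":0.22,"z":0,"wx":0,"wy":0,"wz":0,"hand":0}
    - {"x":-0.12,"y":0.22,"z":0,"wx":0,"wy":0,"wz":0,"hand":0}

```text
time: 11.92
tool_pos: [0.3894, -0.4038, 0.2516]
tool_rot: [3.141, 0.001, 0.013]
contact_force: [0.2, 0.0, -0.2]
opening: 0.0004
```

```bash
python3 look.py t8.png
python3 - <<'E'
from h import *
im=cv2.imread('pics/t8.png'); V=im.max(2)
u0,v0,u1,v1=185,195,245,240
n,l,st,c=cv2.connectedComponentsWithStats((V[v0:v1,u0:u1]<55).astype('uint8'))
print([(c[i]+[u0,v0],st[i,4]) for i in range(1,n) if st[i,4]>15])
n,l,st,c=cv2.connectedComponentsWithStats((V[228:254,312:340]>115).astype('uint8'));print([(c[i]+[312,228],st[i,4]) for i in range(1,n) if st[i,4]>15])
cv2.imwrite('pics/c8.png',cv2.resize(im[130:330,140:440],None,fx=2.5,fy=2.5,interpolation=cv2.INTER_CUBIC))
E
```

```text
[ 0.38936059 -0.40377239  0.25157862] [3.14088014e+00 9.97061886e-04 1.28542703e-02] [ 0.23474305  0.03890085 -0.19780922] 0.26683316625216696 -112.97186644591034
343 307 740.5 0.14599657682315545 -167.6826108258279
260 224 961.0 0.14458114430455507 74.64622975814477
371 192 1156.5 0.14362143928353943 -45.696899933193656
[(array([214.06108898, 216.3187251 ]), np.int32(753)), (array([243.35135135, 224.43243243]), np.int32(37))]
[(array([335.79487179, 230.20512821]), np.int32(39)), (array([326.08955224, 240.08955224]), np.int32(67))]
```

View pics/c8.png

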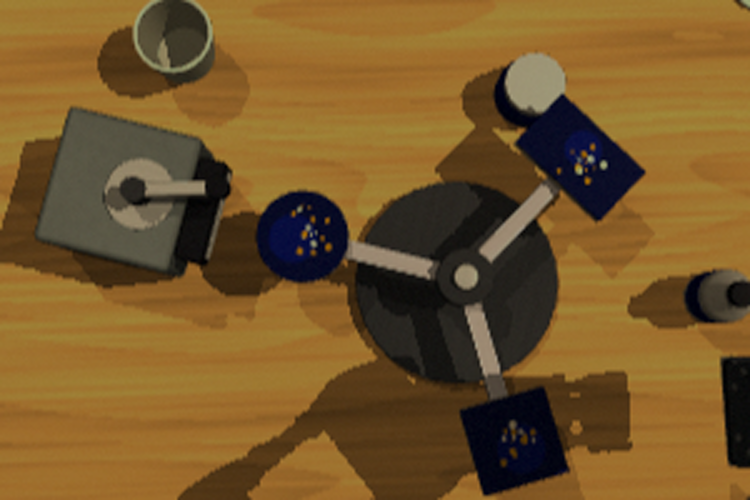

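The final view shows the lever end at about (227,204), with the bar at about -89° in world (the stop is near -90°). The round canvas at (260,224) is in line between hub and pivot, and the bystanders and the hub (326.1,240.1) are where they were.

```bash
python3 -c "
from cell import robot
print(robot.hand_in())"
```

```text
the job is handed in; nothing more can be done
None
```

I turned the carousel about 149° clockwise with the closed fingers, so the round canvas now faces the blower's outlet. I then pushed the lever round to its stop on the outlet side, drew the arm clear and handed the job in at about 12 s.

- **Carousel:** the round canvas measures 74.6° and the oblong implies 74.3°. The hub-to-pivot line is at 74.5° and the blower's edges average about 74.6°. The square's blob read about 2° off, and I set it aside because it was partly shaded.
- **Lever:** the bar reads about -89° against about -90° expected at the stop. The force rose to 14 N there, against about 0.7 N of friction, and the finger hardly moved any further.
- **Rest of the scene:** the hub stayed within 0.1 pixel of where it started. The bottle, jar and mug look unmoved in the last picture, judged by eye. The last force reading, taken before handing in, was near zero, and I saw no sign of touching a canvas.

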